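Find the loose clamp bolt and hold its cover open

ROBOT

A 6-joint arm with a two-finger parallel gripper is mounted at the origin on the work surface. World frame = base frame: x ahead of the robot, y to its left, z up, the work surface at z = 0. Lengths are in m, angles in rad, forces in N, time in s.
With the tool pointing down it reaches from about 0.35 to 0.975 m from the base axis. Payload 17.4 kg.
Tool frame: the origin (TCP) lies at the very end of the fingers, on their centre line; the grasp point (between the pads) lies 19 mm behind it (manip.hold_point_z is the distance from the TCP to the grasp point, in m); z points along the fingers, y is the line along which they close (so a half turn about z gives the same grasp; the last joint's range is limited). The gripper opens to 85 mm and grips with 20 to 120 N. Pads are 22 mm wide; open, the fingers measure 114 mm over their backs; the gripper's body (76 mm by 85 mm) begins 54 mm behind the grasp point. The pads swing forward as they close: fully open they stand 13 mm farther back than shut.
Start: joints at [1.291, 0.116, 1.442, -0, 1.584, -0.038], TCP at [0.162, 0.655, 0.231] pointing down, gripper open.
Joint ranges: [-2.83, 2.83], [-0.83, 2.19], [0.07, 2.5], [-1.14, 4.28], [0.01, 3], [-2.97, 2.97]. Speed limits (rad/s): [1.89, 1.89, 2.22, 3.14, 3.14, 3.14].

INTERFACE

Orientations are given as a unit quaternion [w, x, y, z].
In Python, from station import manip, jaws, planner, monitor, eyes gives the robot as it stands. Calls block until the motion is done:
- manip.movep(position, orientation): joint-space move of the TCP to a pose.
- manip.move_l(position, frame=None, velocity=0.15, force_limit=None): straight line of the TCP; frame=None keeps the orientation; velocity is the mean speed in m/s. With force_limit (N) it stops when the force on the tool has changed by that much, and returns True; else False.
- manip.set_joints(angles): joint-space move.
- jaws.command_gripper(opening, squeeze=None): finger opening in m; squeeze is the grip in N (None keeps the last); returns when the fingers have stopped.
- manip.dwell(seconds).
- planner.ik(position, orientation): joint angles nearest the present ones, or None.
- monitor.get_state(): the state.
- eyes.get_image(name): name is "scene" or "top" or "wrist"; returns (picture, depth): 480x640x3 uint8, red, green, blue; 480x640 float32, m along the optical axis (not along the pixel's ray), 0 where there is no reading.
- eyes.camera_info(name): a dict with "vfov" (degrees; the focal length in pixels is half the picture's height over the tangent of half this angle, whatever the lens; pixels are square), "cx", "cy" (the principal point, pixels), "rvec" (rotation vector, rad) and "tvec" (3), from world to camera coordinates, as OpenCV has them. Camera axes: x right, y down, z forward; pixel columns grow to the right and rows downward; lengths in m; the calibration is good to about 2 mm. The wrist camera is an equidistant fisheye: a pixel r from the principal point sees the ray r / f radians off the axis. A picture is of the moment at which its call begins: read the wrist's pose just before it. camera_info takes no time and is no camera call; for the wrist camera it gives the pose at the moment of the call.
A pose or a line that the arm cannot do raises manip.PlanningError and nothing moves.
- manip.finish_job(): hands the job in; it is judged then, once.
The state is a dict: "clock": time; "qpos": joint angles; "joint_velocities": joint speeds; "tau": joint torques, N m; "tcp_pos": TCP position; "orientation": TCP orientation; "wrist_force": force on the tool from outside, world axes, zero at the start; "torque": the same for the moment, N m; "opening": finger opening in m; "grasp_force": force on a finger pad.
Only numpy, scipy, OpenCV 4.12 (cv2) and the standard library are available. Lean on these libraries where they do the work, as an engineer would, in place of code of your own. Each camera call takes 0.05 s, during which the arm holds its last target. There are 200 camera calls.

TASK

One of the three bolts on the glass painter's clamp board has worked loose: tap the bolt heads from above until you find the one that sinks, and push that one well down. Then lift the cover right behind that bolt by its handle, halfway to upright (45 degrees) or further, and finish while still holding it open with the gripper, so that I can get at the nut. Leave the other two covers shut and do not disturb the other things on the table.

Things in the scene. Friction and masses are not known exactly. Their poses are not given: they have to be found in the camera images.
- fixture: the clamp board, fixed: plywood with an aluminium bolt bar (50 mm high) in front and three wooden nut pockets (68 mm high) behind. Origin on the table, x axis from bolts to pockets, y along the row to the left, z up. Stations at y = +120 (left), 0, -120 mm (right); bolts at x = -100, handle bars at x = -28 (94 mm high when shut), hinge pins at x = +78, 71 mm high
- bolt_left_top (a point): centre of the flat top of the left bolt's round head: 22 mm across, its flange 26 mm, top 70 mm over the table when not sunk; the shank shows 10 mm under the head. All three look alike
- bolt_left (a joint): how far the left bolt has sunk (m): 0 at the start. A tight bolt does not yield; the one loose bolt gives way at 2.5 to 4 N, sinks 9 mm at most and stays down. Which one is loose changes from start to start
- bolt_middle_top (a point): centre of the flat top of the middle bolt's round head: 22 mm across, its flange 26 mm, top 70 mm over the table when not sunk; the shank shows 10 mm under the head. All three look alike
- bolt_middle (a joint): how far the middle bolt has sunk (m): 0 at the start. A tight bolt does not yield; the one loose bolt gives way at 2.5 to 4 N, sinks 9 mm at most and stays down. Which one is loose changes from start to start
- bolt_right_top (a point): centre of the flat top of the right bolt's round head: 22 mm across, its flange 26 mm, top 70 mm over the table when not sunk; the shank shows 10 mm under the head. All three look alike
- bolt_right (a joint): how far the right bolt has sunk (m): 0 at the start. A tight bolt does not yield; the one loose bolt gives way at 2.5 to 4 N, sinks 9 mm at most and stays down. Which one is loose changes from start to start
- handle_left (a point): centre of the handle of the left steel cover (plate 66 x 84 x 4 mm, 0.11 to 0.18 kg with its handle): a round bar 10 mm thick along y, 58 mm clear between its arms; when shut, the bar is 22 mm above the plate's top and 38 mm nearer than its near edge, and the axes are the clamp board's. The hinge pin, along y, lies 106 mm farther in x and 23 mm lower than this point (cover's own axes)
- cover_left (a joint): opening angle of the left cover (rad): 0 shut, near edge rising to 1.2 at the stop; falls shut when let go, from any angle
- handle_middle (a point): centre of the handle of the middle steel cover (plate 66 x 84 x 4 mm, 0.11 to 0.18 kg with its handle): a round bar 10 mm thick along y, 58 mm clear between its arms; when shut, the bar is 22 mm above the plate's top and 38 mm nearer than its near edge, and the axes are the clamp board's. The hinge pin, along y, lies 106 mm farther in x and 23 mm lower than this point (cover's own axes)
- cover_middle (a joint): opening angle of the middle cover (rad): 0 shut, near edge rising to 1.2 at the stop; falls shut when let go, from any angle
- handle_right (a point): centre of the handle of the right steel cover (plate 66 x 84 x 4 mm, 0.11 to 0.18 kg with its handle): a round bar 10 mm thick along y, 58 mm clear between its arms; when shut, the bar is 22 mm above the plate's top and 38 mm nearer than its near edge, and the axes are the clamp board's. The hinge pin, along y, lies 106 mm farther in x and 23 mm lower than this point (cover's own axes)
- cover_right (a joint): opening angle of the right cover (rad): 0 shut, near edge rising to 1.2 at the stop; falls shut when let go, from any angle
- strip: bystander: amber glass strip 40 x 300 x 6 mm on the clamp board, origin under its centre
- jar: bystander: closed paint jar, 66 mm wide, 85 mm high, origin under its foot, left of the clamp board
- brush: bystander: brush lying in front of the clamp board, origin on its underside
- cup: bystander: white cup, 72 mm wide, 75 mm high, mouth up, origin under its foot, right of the clamp board
- sponge: bystander: cream block 60 x 90 x 28 mm in front of the clamp board, origin under its centre
- tin: bystander: small steel tin, 60 mm wide, 50 mm high, origin under its foot, right of the clamp board
- lifter: bystander: flat spatula lying behind the clamp board, origin on its underside

How it is judged:
On the way, in this order (a step that is already met when the one before it is completed fails the run):
1. the loose bolt is found: it has been pushed down by more than 5 mm (value of joint any of bolt_left, bolt_middle, bolt_right above 0.005 m), for 0.1 s.
2. the cover behind the loose bolt is lifted by more than 0.7 rad (((value of joint bolt_left above 0.005 m and value of joint cover_left above 0.7 rad) or (value of joint bolt_middle above 0.005 m and value of joint cover_middle above 0.7 rad) or (value of joint bolt_right above 0.005 m and value of joint cover_right above 0.7 rad))), for 0.2 s.
At the end, for the whole second after the job is handed in: The loose bolt is sunk by more than 5 mm, its cover stands open more than 0.7 rad, at rest (under 0.15 rad/s), the fingers bearing on it with more than 0.3 N; the other two covers are shut (under 0.1 rad); every bystander is within 3 cm of where it stood (((value of joint bolt_left above 0.005 m and value of joint cover_left above 0.7 rad and velocity of joint cover_left between -0.15 and 0.15 rad/s and contact force between the fingers and cover_left above 0.3 N and value of joint each of cover_middle, cover_right below 0.1 rad) or (value of joint bolt_middle above 0.005 m and value of joint cover_middle above 0.7 rad and velocity of joint cover_middle between -0.15 and 0.15 rad/s and contact force between the fingers and cover_middle above 0.3 N and value of joint each of cover_left, cover_right below 0.1 rad) or (value of joint bolt_right above 0.005 m and value of joint cover_right above 0.7 rad and velocity of joint cover_right between -0.15 and 0.15 rad/s and contact force between the fingers and cover_right above 0.3 N and value of joint each of cover_left, cover_middle below 0.1 rad)) and distance of each of strip, jar, brush, cup, sponge, tin, lifter from where it was at the start of the episode below 0.03 m); the arm keeps its last pose, push and grip.
It fails at once if the cover of a bolt that was not found loose is opened ((value of joint cover_left above 0.25 rad and not (value of joint bolt_left above 0.005 m)) or (value of joint cover_middle above 0.25 rad and not (value of joint bolt_middle above 0.005 m)) or (value of joint cover_right above 0.25 rad and not (value of joint bolt_right above 0.005 m))).
It fails at once if a bystander is shifted by more than 3 cm or knocked over (distance of any of strip, jar, brush, cup, sponge, tin, lifter from where it was at the start of the episode above 0.03 m or angle between any of jar, cup, tin's own z axis and vertical above 0.5 rad).
It also fails if it takes over 45 s, if anything falls off the work surface, if the arm or the gripper's body presses on something with over 40 N, if the wrist force passes 120 N, or if a joint passes its speed limit or range.

## Working session

There is one attempt and no reset: what is moved stays moved. The work goes in short steps, each a Python script; the robot and the scene stay as the last script left them, time stands still between calls to the robot, and variables do not carry over. Pictures are saved under pics/ and viewed, at most 10 in all, crops included, and the job is handed in when it is done.

```bash
mkdir -p pics; cat > h.py <<'E'
import numpy as np, cv2
from station import manip, jaws, planner, monitor, eyes
def cam(n):
    c=eyes.camera_info(n); R=cv2.Rodrigues(np.array(c['rvec'],float))[0]; t=np.array(c['tvec'],float)
    f=240/np.tan(np.radians(c['vfov'])/2); return f,c['cx'],c['cy'],R,t
def pts(n,uv,d):  # pinhole: pixels + depth -> world
    f,cx,cy,R,t=cam(n); uv=np.atleast_2d(uv); d=np.atleast_1d(d)
    p=np.c_[(uv[:,0]-cx)/f*d,(uv[:,1]-cy)/f*d,d]; return (p-t)@R
def plane(n,uv,z):
    f,cx,cy,R,t=cam(n); uv=np.atleast_2d(uv)
    r=np.c_[(uv[:,0]-cx)/f,(uv[:,1]-cy)/f,np.ones(len(uv))]@R; o=-R.T@t
    return o+r*((z-o[2])/r[:,2])[:,None]
E
python3 - <<'E'
from h import *
for n in('top','scene'):
    im,d=eyes.get_image(n); cv2.imwrite(f'pics/{n}0.png',im[:,:,::-1]); np.save(f'{n}.npy',d); np.save(f'{n}im.npy',im)
    f,cx,cy,R,t=cam(n);print(n,f,-R.T@t,R[2])
print(monitor.get_state())
E
```

```text
top 583.9639985662843 [0.39274363 0.01324869 1.21416459] [ 0.15433979  0.02007474 -0.98781387]
scene 580.2942706387568 [ 1.37374343 -0.34006059  0.86682707] [-0.69284788  0.32343008 -0.64448026]
{'clock': 0.1, 'qpos': array([ 1.29119606e+00,  1.16454392e-01,  1.44217802e+00,  7.01322896e-06,
        1.58398027e+00, -3.77867441e-02]), 'joint_velocities': array([-2.27221243e-04, -1.24983495e-03, -2.67429757e-04,  1.46415103e-03,
        3.43973685e-03, -7.13393401e-05]), 'tau': array([ 2.20553869e-03, -7.33659768e+01, -6.33801413e+01, -1.20062127e-04,
        5.28562596e-03, -6.46851754e-05]), 'tcp_pos': array([0.16159295, 0.65521144, 0.23063764]), 'orientation': array([-8.40590454e-05,  1.20612337e-01,  9.92699554e-01, -5.03052269e-04]), 'wrist_force': array([-0.2960935 ,  0.42371969, -0.10219239]), 'torque': array([-0.0277511 , -0.04736702,  0.00293763]), 'grasp_force': 0.0, 'opening': 0.08524876542266538}
```

View pics/top0.png

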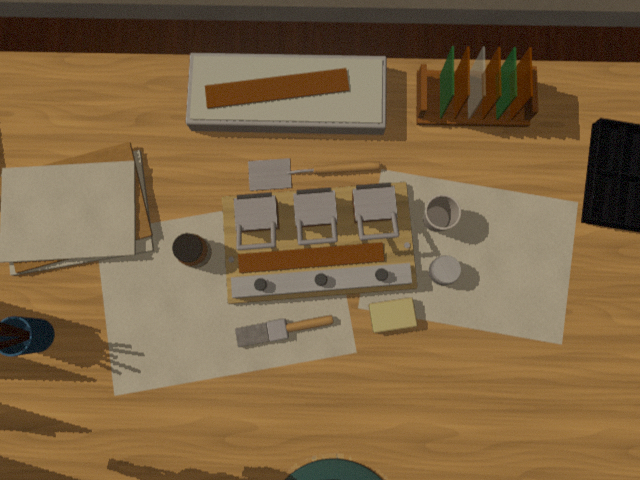

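View pics/scene0.png

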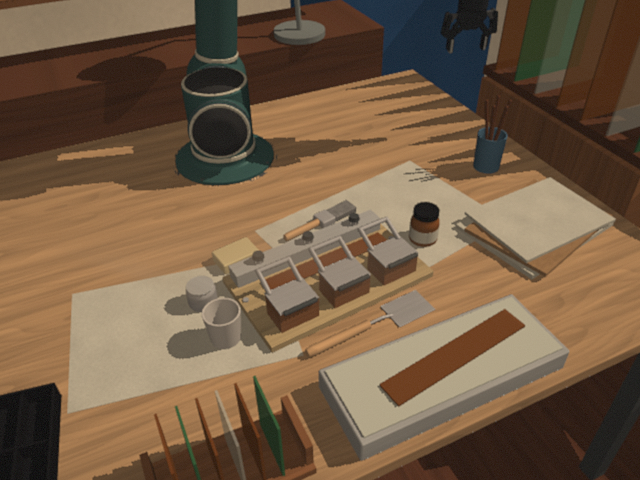

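The top view shows the three dark bolt heads at about (261,285), (321,280) and (382,274). The handle bars are at about (256,247), (316,242) and (378,237), with pockets behind. The jar is left of the board, cup and tin right, and sponge and brush in front.

```bash
cat > loc.py <<'E'
from h import *
def locate():
    im=np.load('topim.npy');d=np.load('top.npy'); g=im.max(2)
    B=[]
    for u,v in((261,285),(321,280),(382,274)):
        m=np.zeros(g.shape,np.uint8); m[v-9:v+10,u-10:u+11]=g[v-9:v+10,u-10:u+11]<85
        vv,uu=np.nonzero(m&((d<1.19)&(d>0)))
        P=pts('top',np.c_[uu,vv],d[vv,uu]); k=P[:,2]>0.064
        c=np.c_[uu,vv][k].mean(0); w=plane('top',c,0.07)[0]
        e=np.ptp(P[k],0); print(c,k.sum(),w,np.median(P[k,2]),e); B.append(w)
    return np.array(B)
if __name__=='__main__':
    B=locate(); print(np.linalg.norm(np.diff(B,axis=0),axis=1))
    y=(B[0]-B[2])[:2]; y/=np.linalg.norm(y); x=np.array([y[1],-y[0]]); print('yaw',np.degrees(np.arctan2(x[1],x[0])))
    d=np.load('top.npy')
    f,cx,cy,R,t=cam('top')
    for i,s in enumerate((.12,0,-.12)):
        h=np.r_[B.mean(0)[:2]+x*.072+y*s,.094]; p=R@h+t; uv=f*p[:2]/p[2]+[cx,cy]
        u,v=uv.round().astype(int); print('handle pred',h,uv)
        vv,uu=np.mgrid[v-10:v+11,u-6:u+7].reshape(2,-1); P=pts('top',np.c_[uu,vv],d[vv,uu]); k=P[:,2]>.085
        print(' seen',k.sum(),P[k].mean(0) if k.any() else P[:,2].max(), np.c_[uu,vv][k].mean(0) if k.any() else '')
    im=cv2.imread('pics/top0.png')[170:330,210:450]; cv2.imwrite('pics/crop.png',cv2.resize(im,None,fx=3.3,fy=3.3,interpolation=cv2.INTER_CUBIC))
E
python3 loc.py
```

```text
[259.94623656 283.72043011] 93 [0.47357668 0.15438738 0.07      ] 0.06828911870034829 [0.01997702 0.02007658 0.0079084 ]
[320.69072165 278.86597938] 97 [0.48622852 0.03551584 0.07      ] 0.06785000355077694 [0.02156398 0.02376184 0.00918853]
[381.34736842 273.94736842] 95 [ 0.49899232 -0.08309241  0.07      ] 0.06853180242241505 [0.0215606  0.02177848 0.00982468]
[0.11954293 0.11929305]
yaw 6.108675309931663
handle pred [0.54508726 0.16258408 0.094     ] [255.86283523 245.82778569]
 seen 68 [0.54309916 0.1598148  0.11278336] [256.         245.63235294]
handle pred [0.55785701 0.04326546 0.094     ] [317.50859873 240.850842  ]
 seen 68 [0.55578583 0.04182714 0.11231585] [317.97058824 240.41176471]
handle pred [ 0.57062677 -0.07605316  0.094     ] [379.20057943 235.87016698]
 seen 70 [ 0.56322984 -0.07168101  0.14445272] [379.12857143 235.28571429]
```

View pics/crop.png

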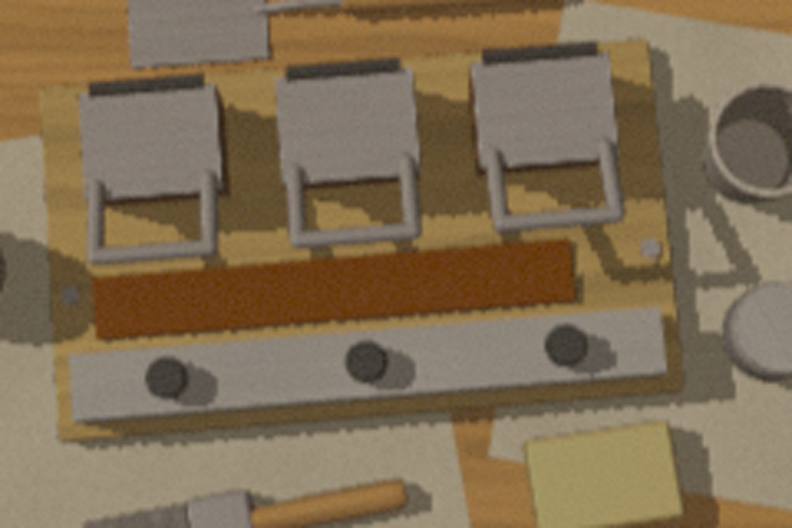

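The bolt spacing (119 mm), head height (68 mm) and predicted handle pixels all agree with the picture, so I'm going straight to tapping.

```bash
cat > fr.py <<'E'
from loc import *
from scipy.spatial.transform import Rotation as Ro
B=locate(); yd=B[0]-B[2]; yd/=np.linalg.norm(yd); xd=np.array([yd[1],-yd[0],0])
Z=np.array([0,0,-1.]); q=Ro.from_matrix(np.c_[np.cross(xd,Z),xd,Z]).as_quat()[[3,0,1,2]]
E
python3 - <<'E'
from fr import *
jaws.command_gripper(0.0,40)
manip.movep(B[0]+[0,0,.13],q)
for i in range(3):
    manip.move_l(B[i]+[0,0,.02],velocity=.2)
    hit=manip.move_l(B[i]+[0,0,-.013],velocity=.02,force_limit=10)
    s=monitor.get_state(); print(i,hit,s['tcp_pos'],s['wrist_force'],s['clock'])
    sunk=s['tcp_pos'][2]<.0655
    if sunk: manip.dwell(.2)
    manip.move_l(B[i]+[0,0,.035],velocity=.1)
    if sunk: break
print(monitor.get_state()['clock'], monitor.get_state()['opening'])
E
```

```text
[259.94623656 283.72043011] 93 [0.47357668 0.15438738 0.07      ] 0.06828911870034829 [0.01997702 0.02007658 0.0079084 ]
[320.69072165 278.86597938] 97 [0.48622852 0.03551584 0.07      ] 0.06785000355077694 [0.02156398 0.02376184 0.00918853]
[381.34736842 273.94736842] 95 [ 0.49899232 -0.08309241  0.07      ] 0.06853180242241505 [0.0215606  0.02177848 0.00982468]
0 True [0.47359656 0.15439078 0.06968106] [-3.06560825 -0.98531146  7.44945484] 4.7167
1 True [0.48625974 0.03548615 0.06966535] [-3.00284759 -0.73714829  8.50572784] 7.0083
2 True [ 0.49904447 -0.08313191  0.06098317] [-1.45060636  1.10867777  6.60016291] 9.5833
10.375 -0.00014990925928284418
```

The right bolt (index 2) is the loose one: it sank about 9 mm, while the others stopped at 69.7 mm. Next I'll go above the right handle and take one close look.

```bash
python3 - <<'E' | tail -4
from fr import *
h=B[2]*[1,1,0]+xd*.072+[0,0,.094]
manip.move_l(B[2]+[0,0,.09],velocity=.2)
manip.move_l(h+[0,0,.05],velocity=.2)
jaws.command_gripper(.036,40)
f,cx,cy,R,t=cam('wrist')
im,d=eyes.get_image('wrist')
def proj(P):
    p=R@P+t; a=np.arctan2(np.hypot(p[0],p[1]),p[2]); n=p[:2]/np.hypot(*p[:2]); return n*a*f+[cx,cy]
im=im[:,:,::-1].copy()
for s in(-.029,0,.029):
    uv=proj(h+yd*s); print(uv); cv2.circle(im,tuple(int(v) for v in uv.round()),2,(0,0,255),-1)
cv2.imwrite('pics/w.png',im); print(monitor.get_state()['opening'],monitor.get_state()['tcp_pos'])
E
```

```text
[310.81331237 315.74838401]
[310.81528209 268.3041736 ]
[310.81054326 216.29741103]
0.03627247879285396 [ 0.57046524 -0.07549771  0.14424801]
```

View pics/w.png

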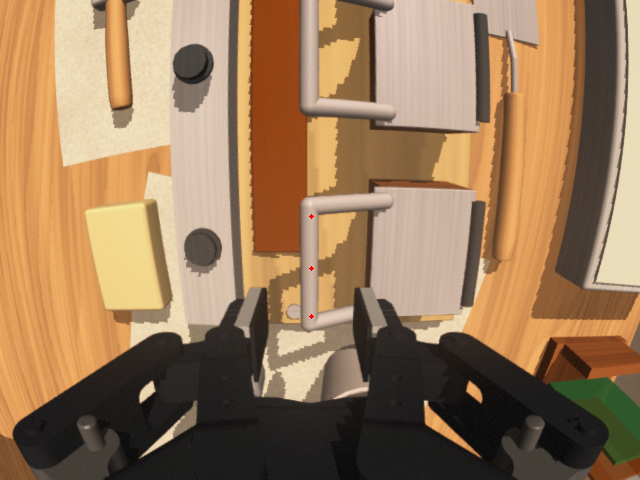

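The wrist view shows my three predicted points lying on the right bar (column 311, rows 205 to 325), and the fingers straddle it. I'll grip and lift along the arc.

```bash
cat > lift.py <<'E'
from fr import *
h=B[2]*[1,1,0]+xd*.072+[0,0,.094]
print('down',manip.move_l(h+[0,0,-.018],velocity=.05,force_limit=8))
jaws.command_gripper(0,30)
s=monitor.get_state(); print(s['opening'],s['grasp_force'],s['tcp_pos'],s['wrist_force'])
assert .006<s['opening']<.014
p0=s['tcp_pos']
for a in (.1,.25,.4,.55,.7,.85,.95):
    c,n=np.cos(a),np.sin(a)
    dx=-.106*c+.023*n+.106; dz=.023*c+.106*n-.023
    tilt=.4*a   # tool follows part of the cover's turn
    r=Ro.from_rotvec(yd*tilt)*Ro.from_quat(q[[1,2,3,0]])
    z0=np.array([0,0,-1.]); off=.018
    bar=p0-z0*off+xd*dx+[0,0,dz]
    tcp=bar+off*r.apply([0,0,1.])
    manip.move_l(tcp,r.as_quat()[[3,0,1,2]],velocity=.06)
    s=monitor.get_state(); print(a,s['opening'],s['grasp_force'],s['tcp_pos'],s['wrist_force'],s['clock'])
manip.dwell(.3)
im,d=eyes.get_image('scene'); cv2.imwrite('pics/s1.png',cv2.resize(im[150:380,180:480,::-1],None,fx=2.5,fy=2.5))
E
python3 lift.py | tail -9
```

```text
down False
0.008902709468007048 29.478540122509003 [ 0.56958781 -0.0755602   0.07615593] [-12.16316476  -0.8094422    7.24410217]
0.1 0.008581450735517408 29.55286145210266 [ 0.57148057 -0.07534473  0.08649212] [-3.05890533 -0.72580946  0.04987648] 13.9833
0.25 0.0089458733355951 29.69527155160904 [ 0.57631995 -0.07484286  0.10150751] [-6.4110382  -0.17987027  0.92738028] 14.4
0.4 0.008294365561771846 29.86303210258484 [ 0.58342464 -0.07408977  0.11580461] [-10.31422365  -1.60903599   4.13618122] 14.8167
0.55 0.008558152034554204 29.96869057416916 [ 0.59266885 -0.07311185  0.12902187] [-11.91461963  -1.30476445   9.06541854] 15.2333
0.7 0.008990262809024109 30.055267810821533 [ 0.603863   -0.07193596  0.14075448] [-12.61291829  -0.90078052  12.92069271] 15.6417
0.85 0.008696976514598753 30.079346895217896 [ 0.61652595 -0.07056244  0.15050405] [-10.84739572  -0.55716631  14.79555051] 16.05
0.95 0.009149533350574921 30.111210644245148 [ 0.62564962 -0.06960886  0.1558158 ] [-10.69731688   1.23898651  17.12665297] 16.375
```

View pics/s1.png

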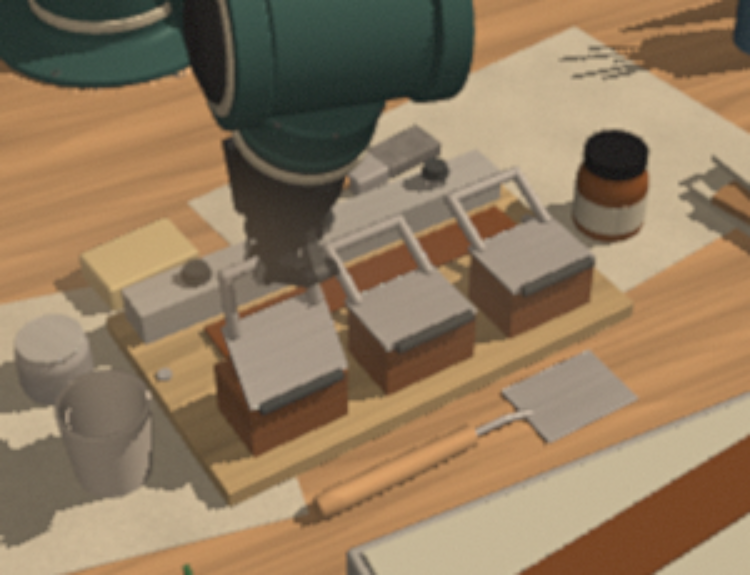

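The right cover is up and held, the other two are shut and nothing else has moved. The lift looks modest in this view, so I'll measure the plate's angle from the depth image.

```bash
cat > ang.py <<'E'
from fr import *
def angle():
    h=B[2]*[1,1,0]+xd*.072; im,d=eyes.get_image('scene')
    vv,uu=np.nonzero(d[150:380,180:480]>0); vv+=150; uu+=180
    P=pts('scene',np.c_[uu,vv],d[vv,uu])-h; X,Y,Zz=P@xd,P@yd,P[:,2]
    k=(abs(Y)<.025)&(X>.0)&(X<.12)&(Zz>.078)&(im[vv,uu].max(1).astype(int)-im[vv,uu].min(1)<40)
    sel=np.c_[X[k],Zz[k]]
    for lo in np.arange(0,.12,.01):
        b=(sel[:,0]>=lo)&(sel[:,0]<lo+.01)
        if b.sum()>3: print(round(lo,3),b.sum(),np.median(sel[b,1]).round(4))
    k2=(sel[:,0]>.045)&(sel[:,0]<.1); l=cv2.fitLine(sel[k2].astype(np.float32),cv2.DIST_HUBER,0,.01,.01).ravel(); print('angle',np.arctan(-l[1]/l[0]))
E
python3 -c "from ang import *;angle();print(monitor.get_state()['clock'])" | tail -14
```

```text
[259.94623656 283.72043011] 93 [0.47357668 0.15438738 0.07      ] 0.06828911870034829 [0.01997702 0.02007658 0.0079084 ]
[320.69072165 278.86597938] 97 [0.48622852 0.03551584 0.07      ] 0.06785000355077694 [0.02156398 0.02376184 0.00918853]
[381.34736842 273.94736842] 95 [ 0.49899232 -0.08309241  0.07      ] 0.06853180242241505 [0.0215606  0.02177848 0.00982468]
0.03 31 0.2592
0.04 45 0.225
0.05 40 0.1816
0.06 231 0.1283
0.07 304 0.1161
0.08 279 0.1009
0.09 314 0.0894
0.1 137 0.2004
0.11 53 0.2358
angle 1.3834668
16.775
```

Between x = 60 and 100 mm the plate's height falls with a slope of about 1.3, which is about 0.92 rad. That matches the commanded 0.95 (the fit's 1.38 took in gripper points). The grip is firm at 30 N, so I'm handing it in.

```bash
python3 -c "
from h import *
s=monitor.get_state();print(s['grasp_force'],s['opening'],abs(s['joint_velocities']).max());print(manip.finish_job())"
```

```text
30.009553134441376 0.008670978248572237 0.0013198417963340265
the job is handed in; nothing more can be done
None
```

The right bolt was the loose one: I pushed it down about 9 mm, lifted its cover to about 0.92 rad (53°) and handed the job in with the gripper still holding it open; the other covers looked shut and nothing else looked moved, but the hand-in returned no verdict.

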